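# Clamp the turned blank in its fixture

### The job

The turned blank already sits in the nest of the clamping fixture, but the clamp is open. With a finger push the swing strap round over the blank until it is fully home against the stop post, and only then push the cam lever right down until it lies level, so that the pad clamps the blank. This is all pushing: lift nothing, and leave the blank seated in its nest and the spare blank, the insert box and the paste jar where they stand.

Things in the scene. Friction and masses are not known exactly. Their poses are not given: they have to be found in the camera images.
- fixture: Steel base plate 120 x 250 x 16 mm fixed to the table, at varying place and yaw; origin at the centre of its underside, on the table. Long side along its y. It carries, in line along its y: the strap's pivot post at y = -80 mm, the nest (a ring of eight jaws, 12 mm high, about 75 mm across) at y = -10 mm and the stop post at y = +73 mm (top 96 mm above the table, with a nose at y = 65 to 83 mm under which the strap's end slides in from the +x side).
- strap_pivot (a point): Point on the strap's vertical pivot axis at half the strap's thickness, 76 mm above the table. Axes parallel to the fixture's.
- strap (a joint): Angle of the swing strap, rad: 0 = home against the stop post, along the fixture's +y, over the blank; grows as it swings open towards the fixture's +x (clockwise from above). Starts at 0.75 to 1.3. Steel bar 30 mm wide, 70 to 82 mm above the table, ending 160 mm from the pivot; beyond 110 mm from the pivot only base plate or table is under it. Takes about 2 N at its end and stays where left.
- strap_push (a point): Point on the strap's midline, 125 mm from the pivot, at half its thickness: a good place to push its side. Moves with the strap; its y axis points outwards along the strap.
- lever (a joint): Angle of the cam lever above level, rad: 0 = fully down, level, clamped; starts standing up at 0.95 to 1.25, most 1.35. It hinges on two cheeks on top of the strap, 70 mm from the pivot, and leans towards the pivot: it goes down inwards, to lie above the strap with its tip over the pivot post. It takes about 3 N at the grip and stays where it is left. Going down it drives the pad down 5 mm per rad.
- lever_axis (a point): Point on the lever's level hinge axis, 98 mm above the table; moves with the strap (axes as the strap: y outwards along it).
- lever_grip (a point): Centre of the lever's black flat grip, 85 mm from the hinge axis. Grip 46 mm along the lever, 28 mm wide, 12 mm thick (its end lies 108 mm from the axis). The point's y axis points from the grip to the hinge, its z axis out of the face that is pushed (upward when the lever is down).
- blank: Loose turned aluminium blank in the nest, on the base plate: flange 50 mm diameter, 26 mm high, with a boss 30 mm diameter on it, 44 mm high in all; origin at the centre of its underside, 16 mm above the table; its top is 60 mm above the table.
- pad: Round rubber pressure pad, 20 mm diameter, 6 mm thick, below the strap 70 mm from the pivot; origin at the centre of its underside, 64 mm above the table with the lever up. Sprung: with strap home and lever down it presses the blank with about 10 N. If the lever is lowered before the strap is home, the pad catches the blank's side.
- spare: Loose spare blank, same shape as the blank, standing on the table near the fixture; origin at the centre of its underside. Leave alone.
- insert_box: Loose flat grey and white plastic box, 47 x 72 x 24 mm, on the table near the fixture; origin at the centre of its underside. Leave alone.
- paste: Loose white jar with a black cap, 48 mm diameter, 50 mm high, on the table near the fixture; origin at the centre of its underside. Leave alone.
Things that resemble listed ones, but are neither listed nor needed, are in the scene too. Leave any brown look-alike of the blank alone.

How it is judged:
By the outcome, as a careful person would: the job done as asked, in the order asked, and still so for the second after the job is handed in, with the robot touching nothing.
It also fails if it takes over 51 s, if anything falls off the work surface, if the arm or the gripper's body presses on something with over 40 N, if the wrist force passes 120 N, or if a joint passes its speed limit or range.

### The arm

A 6-joint arm with a two-finger parallel gripper is mounted at the origin on the work surface. World frame = base frame: x ahead of the robot, y to its left, z up, the work surface at z = 0. Lengths are in m, angles in degrees, forces in N, time in s.
With the tool pointing down it reaches from about 0.375 to 0.75 m from the base axis. Payload 9 kg.
Tool frame: the origin (TCP) lies where the fingers leave the gripper's body, on its centre line; the fingertips stand 73 mm ahead of it and the grasp point (between the pads) lies 54 mm ahead of it (robot.tip_reach is the distance from the TCP to the fingertips, in m); z points along the fingers, y is the direction in which the jaws open and shut (so a half turn about z gives the same grasp; the last joint's range is limited). The gripper opens to 85 mm and grips with 20 to 120 N. Pads are 22 mm wide; open, the fingers measure 114 mm over their backs; the gripper's body (76 mm by 85 mm) begins 54 mm behind the grasp point. The pads swing forward as they close: fully open they stand 13 mm farther back than shut.
Start: joints at [-76.473, 5.964, 5.575, 89.605, 0, 77.527], TCP at [0.263, -0.539, 0.304] pointing down, gripper open.
Joint ranges: [-171.21, 171.21], [-48.23, 106.86], [-62.78, 66.21], [-105.2, 120.99], [-86.42, 89.51], [-180, 180]. Speed limits (degrees/s): [127.2, 127.2, 147.25, 180, 180, 180].

### API

Orientations are given as [roll, pitch, yaw] about the fixed x, y, z axes, in that order (R = Rz(yaw) Ry(pitch) Rx(roll)).
In Python, from plant import robot gives the robot as it stands. Calls block until the motion is done:
- robot.move_pose(position, orientation): joint-space move of the TCP to a pose.
- robot.line_to(position, vel=0.15, rotation=None, guard=None): straight line of the TCP; rotation=None keeps the orientation; vel is the mean speed in m/s. With guard (N) it stops when the force on the tool has changed by that much, and returns True; else False.
- robot.goto_joints(angles): joint-space move.
- robot.set_gripper(opening): finger opening in m; the grip force is fixed at half the most; returns when the fingers have stopped.
- robot.pause(seconds).
- robot.ik(position, orientation): joint angles nearest the present ones, or None.
- robot.observe(): the state.
- robot.grab_frame(name): name is "scene" or "side" or "wrist"; returns the picture (420x560x3 uint8, blue, green, red); there is no depth.
- robot.get_calibration(name): a dict with "vertical_fov" (degrees; the focal length in pixels is half the picture's height over the tangent of half this angle, whatever the lens; pixels are square), "cx", "cy" (the principal point, pixels), "rvec" (rotation vector, rad) and "tvec" (3), from world to camera coordinates, as OpenCV has them. Camera axes: x right, y down, z forward; pixel columns grow to the right and rows downward; lengths in m; the calibration is good to about 2 mm. A picture is of the moment at which its call begins: read the wrist's pose just before it. get_calibration takes no time and is no camera call; for the wrist camera it gives the pose at the moment of the call.
A pose or a line that the arm cannot do raises robot.IKError and nothing moves.
- robot.job_done(): hands the job in, once; it reports no verdict.
The state is a dict: "time": time; "q": joint angles; "qvel": joint speeds; "joint_torque": joint torques, N m; "tool_pos": TCP position; "tcp_rot": TCP orientation; "ft_force": force on the tool from outside, world axes, zero at the start; "torque": the same for the moment, N m; "gripper_width": finger opening in m.
Only numpy, scipy, OpenCV 4.12 (cv2) and the standard library are available. Lean on these libraries where they do the work, as an engineer would, in place of code of your own. Each camera call takes 0.05 s, during which the arm holds its last target. There are 200 camera calls.

## Working session

There is one attempt and no reset: what is moved stays moved. The work goes in short steps, each a Python script; the robot and the scene stay as the last script left them, time stands still between calls to the robot, and variables do not carry over. Pictures are saved under pics/ and viewed, about 8 in all and at most 12, crops included, and the job is handed in when it is done.

```bash
ls; mkdir -p pics; python3 - <<'E'
from plant import robot
import cv2
for n in ("scene","side"):
    im=robot.grab_frame(n); cv2.imwrite(f"pics/{n}0.png",im)
    c=robot.get_calibration(n); print(n,c)
print(robot.observe()["time"],robot.observe()["tcp_rot"],robot.observe()["ft_force"])
E
```

```text
pics
scene {'vertical_fov': 56.73318096328358, 'cx': 276.9502759157566, 'cy': 212.1654988520601, 'rvec': array([ 1.62954594,  2.16540434, -0.66880345]), 'tvec': array([ 0.10050881, -0.36423274,  1.20445751])}
side {'vertical_fov': 42.35348017706891, 'cx': 276.417834474041, 'cy': 208.2151706711433, 'rvec': array([ 0.85007777, -2.47107581,  1.2019309 ]), 'tvec': array([0.42260145, 0.23541863, 1.03366974])}
0.1 [-1.79933503e+02 -1.38077883e-02  2.59969619e+01] [-0.20116555  0.81731426  0.05134869]
```

View pics/scene0.png

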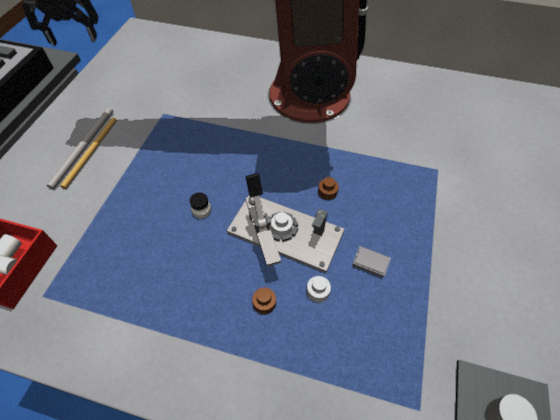

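View pics/side0.png

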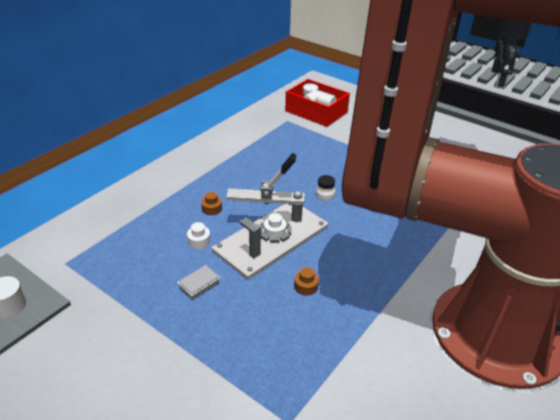

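Scene: plate corners at about (245,198), (343,236), (326,267), (229,232), with the strap end at (270,260), the grip at (254,184) and the stop post at (319,222). The side view agrees. Next I'll triangulate roughly, then look with the wrist camera.

```bash
cat > h.py <<'E'
import numpy as np, cv2
from plant import robot
def cam(name):
    c=robot.get_calibration(name); f=210/np.tan(np.radians(c["vertical_fov"]/2))
    K=np.array([[f,0,c["cx"]],[0,f,c["cy"]],[0,0,1]])
    R=cv2.Rodrigues(np.array(c["rvec"]))[0]; t=np.array(c["tvec"]).reshape(3)
    return K,R,t
def onplane(C,uv,z):
    K,R,t=C; d=R.T@np.linalg.solve(K,[uv[0],uv[1],1]); o=-R.T@t
    return o+d*(z-o[2])/d[2]
def tri(C1,a,C2,b):
    X=cv2.triangulatePoints(C1[0]@np.c_[C1[1],C1[2]],C2[0]@np.c_[C2[1],C2[2]],np.float64(a).reshape(2,1),np.float64(b).reshape(2,1))
    return (X[:3]/X[3]).ravel()
def proj(C,X):
    return cv2.projectPoints(np.float64(X).reshape(-1,3),cv2.Rodrigues(C[1])[0],C[2],C[0],None)[0].reshape(-1,2)
E
python3 - <<'E'
from h import *
np.set_printoptions(precision=4,suppress=True)
S,D=cam("scene"),cam("side")
for n,a,b in [("blanktop",(282,218),(275,219)),("grip",(254,184),(288,164)),("strapend",(270,260),(229,194)),("stop",(321,216),(252,226)),("pivot",(254,205),(298,199)),("spare",(319,284),(198,229)),("paste",(199,201),(326,183))]:
    print(n,tri(S,a,D,b))
for p in [(245,198),(343,236),(326,267),(229,232)]: print(onplane(S,p,.016))
C=cam("wrist");o=robot.observe()
print("cam in world",-C[1].T@C[2],"axes",C[1],o["tool_pos"],C[0])
E
```

```text
blanktop [0.498  0.0519 0.0548]
grip [ 0.5072 -0.0043  0.1684]
strapend [0.6197 0.0634 0.0746]
stop [0.4935 0.1374 0.0932]
pivot [ 0.489  -0.0192  0.071 ]
spare [0.6234 0.1676 0.0359]
paste [ 0.4965 -0.1539  0.0385]
[ 0.4416 -0.059   0.016 ]
[0.4825 0.1946 0.016 ]
[0.5709 0.1734 0.016 ]
[ 0.5451 -0.0632  0.016 ]
cam in world [ 0.3308 -0.506   0.3738] axes [[ 0.4386 -0.8987 -0.0024]
 [-0.8593 -0.4201  0.2918]
 [-0.2632 -0.1259 -0.9565]] [ 0.263  -0.5391  0.3032] [[331.5477   0.     272.8428]
 [  0.     331.5477 212.3846]
 [  0.       0.       1.    ]]
```

```bash
python3 - <<'E'
from h import *
import pickle
out=[]
for i,p in enumerate([(.52,-.03,.36),(.52,.13,.36)]):
    robot.move_pose(p,[180,0,0]); robot.pause(.2)
    C=cam("wrist"); im=robot.grab_frame("wrist"); out.append(C)
    cv2.imwrite(f"pics/w{i}.png",im); print(-C[1].T@C[2],robot.observe()["time"])
    cv2.imwrite(f"pics/w{i}b.png",cv2.resize(im,(800,600),interpolation=cv2.INTER_CUBIC))
pickle.dump(out,open("w.pkl","wb"))
E
```

```text
[ 0.59535123 -0.03032661  0.43046468] 2.4083
[0.59533317 0.13025951 0.43061335] 7.5583
```

View pics/w0b.png

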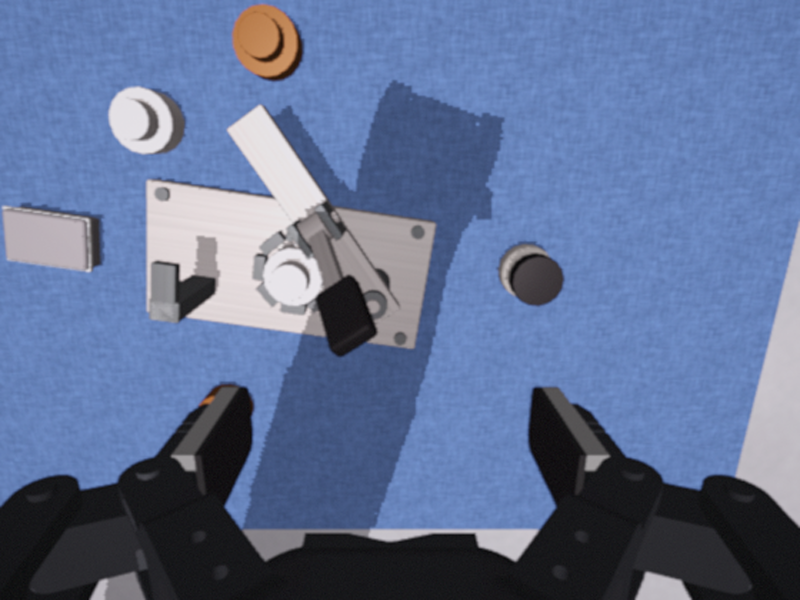

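View pics/w1b.png

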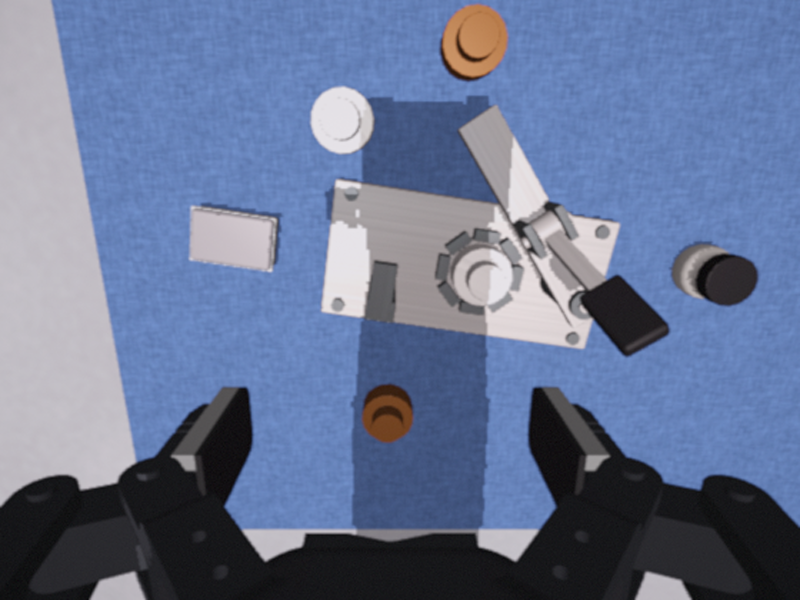

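Both views show the plate, strap, upright lever and blank clearly. The pixels I need are, in w0 and w1: plate corners (148,180)/(335,180), (436,223)/(620,222), (414,348)/(585,349), (147,317)/(322,311); strap end (244,116)/(477,118); boss (292,282)/(489,282).

```bash
python3 - <<'E'
from h import *
import pickle
np.set_printoptions(precision=4,suppress=True)
A,B=pickle.load(open("w.pkl","rb"))
P={}
for n,a,b in [("cA",(148,180),(335,180)),("cB",(436,223),(620,222)),("cC",(414,348),(585,349)),("cD",(147,317),(322,311)),("strap1",(227,128),(460,131)),("strap2",(261,104),(494,105)),("boss",(292,282),(489,282)),("pivot",(372,304),(580,304)),("g1",(318,293),(582,297)),("g2",(352,276),(618,276)),("g3",(376,328),(668,325)),("g4",(332,349),(627,350)),("spare",(135,119),(340,119)),("paste",(537,280),(728,279)),("stop",(166,262),(386,262)),("stopb",(166,320),(381,320))]:
    P[n]=tri(A,np.array(a)*.7,B,np.array(b)*.7)
    print(n,P[n])
for C,ps in ((A,[(148,180),(436,223),(414,348),(147,317)]),(B,[(335,180),(620,222),(585,349),(322,311)])):
    q=np.array([onplane(C,np.array(p)*.7,.016)[:2] for p in ps]); print(q,q.mean(0),np.linalg.norm(np.diff(q,axis=0),axis=1))
E
```

```text
cA [0.5777 0.178  0.011 ]
cB [ 0.5418 -0.0699  0.0145]
cC [ 0.4248 -0.0522  0.0178]
cD [0.4592 0.1929 0.019 ]
strap1 [0.6144 0.0825 0.0834]
strap2 [0.6309 0.059  0.0783]
boss [0.4991 0.0501 0.0565]
pivot [ 0.4879 -0.0159  0.0811]
g1 [0.5159 0.0139 0.1537]
g2 [ 0.5275 -0.007   0.1522]
g3 [ 0.507  -0.0223  0.1852]
g4 [0.4959 0.0016 0.1914]
spare [0.6249 0.1699 0.0338]
paste [ 0.498  -0.1534  0.0437]
stop [0.5231 0.1336 0.0915]
stopb [0.4801 0.1374 0.0963]
[[ 0.5779  0.1755]
 [ 0.5415 -0.0698]
 [ 0.4244 -0.0523]
 [ 0.4553  0.1948]] [0.4998 0.0621] [0.248  0.1184 0.2491]
[[ 0.5778  0.1774]
 [ 0.5425 -0.0691]
 [ 0.4236 -0.0531]
 [ 0.4611  0.1933]] [0.5013 0.0621] [0.249  0.12   0.2492]
```

Measurements agree with the text: plate 249 x 119 mm, strap end 160 mm from the pivot, stop post at 96 mm and grip at z 0.171. The fixture centre is at (0.5005, 0.062) with yaw −8.2°, the strap is at about 0.85 rad and the lever at about 1.03 rad. Next is the strap push.

```bash
cat >> h.py <<'E'
YAW=-8.2; O=np.array([.5005,.062])
def F(x,y):  # fixture xy -> world xy
    a=np.radians(YAW); return O+np.array([x*np.cos(a)-y*np.sin(a), x*np.sin(a)+y*np.cos(a)])
def sp(th,off,r=.125):  # beside strap at angle th
    return F(r*np.sin(th)+off*np.cos(th), -.08+r*np.cos(th)-off*np.sin(th))
E
python3 - <<'E'
from h import *
np.set_printoptions(precision=4,suppress=True)
print(robot.tip_reach, robot.observe()["q"])
def rot(th): return [180,0,YAW-np.degrees(th)]
th0=.847; z=.064+robot.tip_reach
robot.set_gripper(0)
pa=sp(th0,.048)
print(robot.ik([*pa,z],rot(th0)))
robot.move_pose([*pa,.26],rot(th0)); print(robot.observe()["time"])
print(robot.line_to([*pa,z],vel=.2,guard=10))
hit=robot.line_to([*sp(th0,.027),z],vel=.08,guard=15); print(hit)
for th in np.linspace(th0,0,7)[1:]:
    hit=robot.line_to([*sp(th,.026),z],vel=.08,rotation=rot(th),guard=15)
    o=robot.observe(); print(round(th,3),hit,o["tool_pos"],o["ft_force"],o["time"])
    if hit: break
if not hit:
    hit=robot.line_to([*sp(0,.018),z],vel=.03,guard=15)
    o=robot.observe(); print("final",hit,o["tool_pos"],o["ft_force"],o["time"])
a=np.radians(YAW); d=o["tool_pos"][:2]-F(0,0); print("local",d@[np.cos(a),np.sin(a)],d@[-np.sin(a),np.cos(a)])
cv2.imwrite("pics/s1.png",robot.grab_frame("scene"))
E
```

```text
0.0726 [   0.042    -4.0349    1.3343   95.3728   -0.002  -179.9547]
[ -11.0244   11.5199   -5.8174   72.6627    0.     -134.2949]
9.1083
False
False
0.706 False [0.6002 0.0458 0.1366] [-0.2235 -0.3233 -0.0922] 10.6667
0.565 False [0.5903 0.0606 0.1366] [-0.1042  0.2618  0.489 ] 11.0417
0.424 False [0.5784 0.074  0.1366] [ 0.7125 -0.4198  0.8262] 11.4167
0.282 False [0.5647 0.0856 0.1367] [-0.0261  0.6414 -0.276 ] 11.7917
0.141 False [0.5495 0.0952 0.1367] [-0.1345  0.5237  1.1816] 12.1667
0.0 False [0.533  0.1026 0.1367] [ 0.1121 -0.0928 -0.3048] 12.5417
final True [0.5326 0.1026 0.1369] [2.6861 0.2526 1.3658] 12.75
local 0.02597828405725802 0.044784834737657576
```

```bash
python3 - <<'E'
from h import *
import pickle
z=.064+robot.tip_reach
robot.line_to([*F(.055,.045),z],vel=.2)
robot.line_to([*F(.055,.045),.262],vel=.3)
robot.pause(.1)
C=cam("wrist"); im=robot.grab_frame("wrist"); s=robot.grab_frame("scene")
pickle.dump(C,open("w2.pkl","wb")); 
c=s[165:285,210:370]
cv2.imwrite("pics/w2.png",np.vstack([cv2.resize(im,(600,450))[:340],cv2.resize(c,(600,450))[190-190:260]]))
print(robot.observe()["time"])
# expected strap outline at home
print(proj(C,[[*F(x,y),.082] for x,y in [(-.015,.06),(.015,.06),(-.015,-.02),(.015,-.02)]])*600/560)
E
```

```text
13.8667
[[274.37859531 310.14451662]
 [273.77545727 275.30595451]
 [375.72201037 310.18591185]
 [378.38769093 275.32851215]]
```

View pics/w2.png

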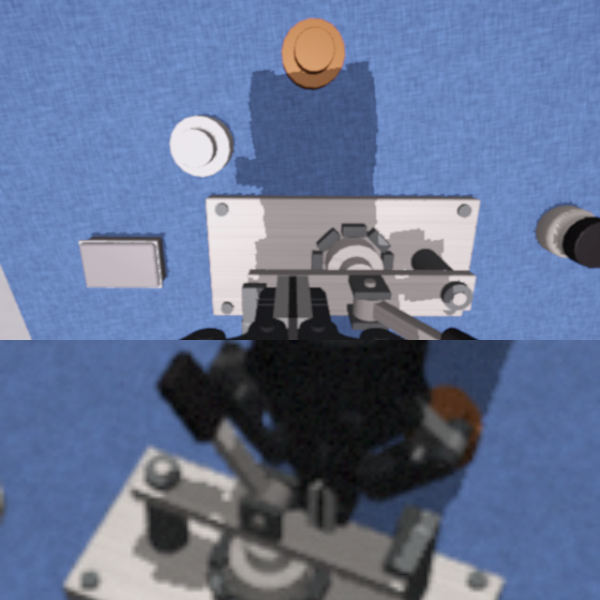

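The strap lies parallel to the plate with its end under the stop nose. Its edge is at row ~272–275, where I predicted 275, and the push ended on a firm 15 N stop at exactly the home offset. On to the lever.

```bash
python3 - <<'E'
from h import *
np.set_printoptions(precision=4,suppress=True)
T=robot.tip_reach; h=.0145
def lp(phi,gap=0,r=.085):
    y=-.01-r*np.cos(phi)+.006*np.sin(phi)+h+gap; z=.098+r*np.sin(phi)+.006*np.cos(phi)
    return [*F(0,y),z+T]
p0=lp(1.03,.045)
robot.line_to([*F(.055,.045),p0[2]],vel=.2)
robot.line_to(p0,vel=.2,guard=10)
print(robot.line_to(lp(1.05,.006),vel=.1,guard=10))
for phi in np.linspace(1.0,.04,7):
    hit=robot.line_to(lp(phi),vel=.08,guard=20)
    o=robot.observe(); print(round(phi,2),hit,o["tool_pos"],o["ft_force"],o["time"])
    if hit: break
if not hit:
    q=lp(0); q[2]-=.006
    hit=robot.line_to(q,vel=.03,guard=20)
    o=robot.observe(); print("final",hit,o["tool_pos"],o["tool_pos"][2]-T,o["ft_force"],o["time"])
E
```

```text
Traceback (most recent call last):
plant.IKError: the arm cannot follow that straight line within its joint ranges
```

```bash
cat >> h.py <<'E'
T=robot.tip_reach; h=.0145
def lp(phi,gap=0,r=.085):
    y=-.01-r*np.cos(phi)+.006*np.sin(phi)+h+gap; z=.098+r*np.sin(phi)+.006*np.cos(phi)
    return [*F(0,y),z+T]
E
python3 - <<'E'
from h import *
np.set_printoptions(precision=4,suppress=True)
o=robot.observe(); print(o["q"],o["tool_pos"],o["tcp_rot"],o["ft_force"],o["time"])
for phi in (1.03,.5,0):
    for y in (0,-4,81.8,171.8,10,30): print(phi,y,lp(phi),robot.ik(lp(phi),[180,0,YAW+y]))
E
```

```text
[  -6.5756  -10.8439  -16.6786   83.8866    0.0158 -178.2995] [0.5023 0.0726 0.2473] [-179.976    -0.2782   -8.2761] [ 1.164   1.2982 -0.3047] 14.5917
1.03 0 [np.float64(0.4956340986985302), np.float64(0.028232984254919546), np.float64(0.24655932715085102)] [-11.8727 -12.5179 -18.2207  84.2972   0.     176.3273]
1.03 -4 [np.float64(0.4956340986985302), np.float64(0.028232984254919546), np.float64(0.24655932715085102)] [ -11.8727  -12.5179  -18.2207   84.2972    0.     -179.6727]
1.03 81.8 [np.float64(0.4956340986985302), np.float64(0.028232984254919546), np.float64(0.24655932715085102)] [-11.8727 -12.5179 -18.2207  84.2972   0.      94.5273]
1.03 171.8 [np.float64(0.4956340986985302), np.float64(0.028232984254919546), np.float64(0.24655932715085102)] [-11.8727 -12.5179 -18.2207  84.2972   0.       4.5273]
1.03 10 [np.float64(0.4956340986985302), np.float64(0.028232984254919546), np.float64(0.24655932715085102)] [-11.8727 -12.5179 -18.2207  84.2972   0.     166.3273]
1.03 30 [np.float64(0.4956340986985302), np.float64(0.028232984254919546), np.float64(0.24655932715085102)] [-11.8727 -
[... 1224 characters left out ...]
(-0.01767698658807701), np.float64(0.1766)] [-17.4281 -12.8225 -25.7695  77.053    0.     174.7719]
0 81.8 [np.float64(0.48901837083670624), np.float64(-0.01767698658807701), np.float64(0.1766)] [-17.4281 -12.8225 -25.7695  77.053    0.      88.9719]
0 171.8 [np.float64(0.48901837083670624), np.float64(-0.01767698658807701), np.float64(0.1766)] [-17.4281 -12.8225 -25.7695  77.053    0.      -1.0281]
0 10 [np.float64(0.48901837083670624), np.float64(-0.01767698658807701), np.float64(0.1766)] [-17.4281 -12.8225 -25.7695  77.053    0.     160.7719]
0 30 [np.float64(0.48901837083670624), np.float64(-0.01767698658807701), np.float64(0.1766)] [-17.4281 -12.8225 -25.7695  77.053    0.     140.7719]
```

Joint 6 hit its ±180° limit. I'll turn the tool −90° in place, which is clear of everything at this height, and then push.

```bash
sed -i 's/h=.0145/h=.011/' h.py; python3 - <<'E'
from h import *
np.set_printoptions(precision=4,suppress=True)
R=[180,0,YAW-90]
robot.move_pose(robot.observe()["tool_pos"],R); print(robot.observe()["q"],robot.observe()["time"])
print(robot.line_to(lp(1.05,.010),vel=.12,guard=10,rotation=R))
for phi in np.linspace(1.0,.04,7):
    hit=robot.line_to(lp(phi),vel=.08,guard=20)
    o=robot.observe(); print(round(phi,2),hit,o["tool_pos"],o["ft_force"],o["time"])
    if hit: break
if not hit:
    q=lp(0); q[2]-=.006
    hit=robot.line_to(q,vel=.03,guard=20)
    o=robot.observe(); print("final",hit,o["tool_pos"],o["tool_pos"][2]-T,o["ft_force"],o["time"])
E
```

```text
[ -6.5536 -10.4772 -16.3601  84.1288   0.0007 -88.4265] 15.9917
False
1.0 False [0.4948 0.0225 0.2453] [-0.3074  0.3086  0.1236] 16.775
0.84 False [0.493  0.0109 0.2374] [0.743  0.1717 0.3822] 17.0917
0.68 False [0.4915 0.0009 0.2281] [ 0.4254 -0.7748  0.4548] 17.4083
0.52 False [ 0.4902 -0.0073  0.2174] [-0.3812  0.0695 -0.1094] 17.725
0.36 False [ 0.4893 -0.0138  0.2055] [-0.3366 -0.1096 -0.2026] 18.0417
0.2 False [ 0.4886 -0.0183  0.1926] [-0.0195  0.2883 -0.4008] 18.3583
0.04 False [ 0.4882 -0.0208  0.1794] [ 0.3709 -0.5256 -0.6633] 18.675
final True [ 0.4889 -0.0211  0.1765] 0.10386322407833493 [-2.684   0.9958 11.0575] 18.95
```

The firm stop came at tip z 0.1039 m; the level grip top should be at 0.104. Now I'll retreat and check.

```bash
python3 - <<'E'
from h import *
p=robot.observe()["tool_pos"]
robot.line_to([p[0],p[1],.30],vel=.2)
# back off so that the wrist camera (on local -y side) sees the fixture
robot.line_to([*F(.0,.10),.36],vel=.25); robot.pause(.2)
C=cam("wrist"); im=robot.grab_frame("wrist"); s=robot.grab_frame("side")
cv2.imwrite("pics/w3.png",np.vstack([cv2.resize(im,(560,420))[:330],cv2.resize(s[140:290,180:350],(306,270),interpolation=cv2.INTER_CUBIC)][:1]))
cv2.imwrite("pics/d3.png",cv2.resize(s[140:300,170:350],(720,640))[:600])
print(robot.observe()["time"])
for n,X in [("strap",[[*F(x,y),.082] for x,y in [(-.015,-.08),(.015,-.08),(-.015,.06),(.015,.06)]]),("griptop",[[*F(x,y),.104] for x,y in [(-.014,-.118),(.014,-.118),(.014,-.072),(-.014,-.072)]]),("spare,paste",[[.6249,.1699,.044],[.498,-.1534,.05]])]:
    print(n,proj(C,X).round().tolist(), (4*(proj(cam("side"),X)-[170,140])).round().tolist())
E
```

```text
20.95
strap [[290.0, -10.0], [257.0, -10.0], [288.0, 146.0], [259.0, 146.0]] [[527.0, 236.0], [489.0, 212.0], [343.0, 347.0], [305.0, 320.0]]
griptop [[290.0, -73.0], [256.0, -73.0], [257.0, -8.0], [290.0, -8.0]] [[574.0, 176.0], [538.0, 155.0], [482.0, 187.0], [518.0, 209.0]]
spare,paste [[184.0, 197.0], [241.0, -171.0]] [[106.0, 346.0], [624.0, 156.0]]
```

View pics/w3.png

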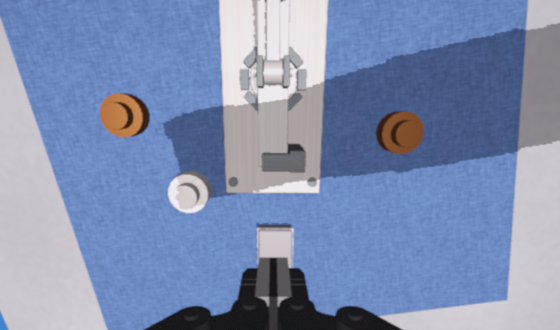

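View pics/d3.png

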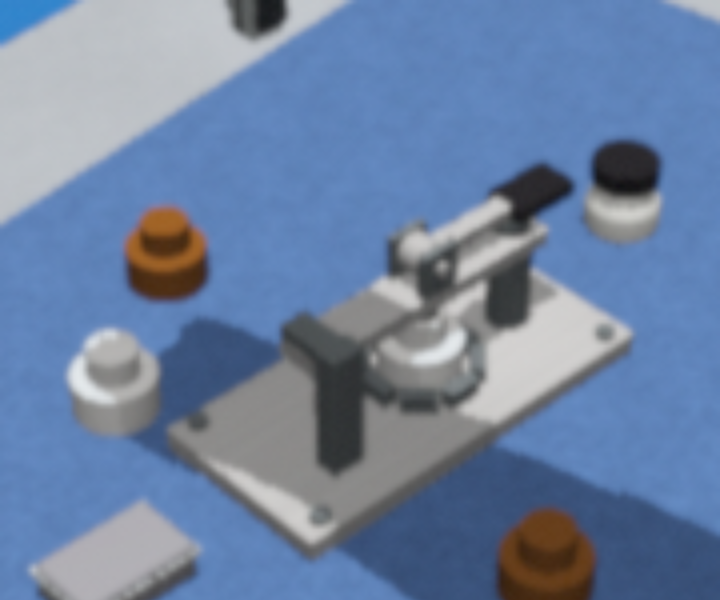

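Both views show the strap under the stop nose with its edges at columns 259–289 (predicted 259–288). The lever lies level with its grip at the predicted place, the blank is in its nest under the pad, and the loose items haven't moved.

```bash
python3 -c "
from plant import robot
robot.job_done(); print('done')"
```

```text
the job is handed in; nothing more can be done
done
```

The blank is clamped and the job is handed in, at about 21 s of the 51 s allowed. I pushed the strap round from about 0.85 rad with the closed fingers, then pushed the cam lever down from about 1.03 rad.

- **Strap:** the push ended on a firm 15 N stop at the exact home offset. The last wrist picture shows its edges within about 1 px of the predicted home position, with its end under the stop nose.
- **Lever:** the push ended on a firm stop with the fingertips at 103.9 mm above the table; the level grip's top should be at 104 mm. The last side picture shows the grip where it should lie.
- **Everything else:** the blank is in its nest under the pad, and the spare blank, insert box and paste jar look unmoved. I checked these by eye in the last pictures and did not measure them again.

One planned lever move was refused because the last joint would have passed its range. I turned the tool 90° and carried on; nothing was touched. No final check failed or disagreed.

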